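# Clear the packing bench: hang the basket, stow the gift boxes in the drawer

### The arm

A 7-joint arm with a two-finger parallel gripper is mounted at the origin on the work surface. World frame = base frame: x ahead of the robot, y to its left, z up, the work surface at z = 0. Lengths are in m, angles in rad, forces in N, time in s.
With the tool pointing down it reaches from about 0.4 to 0.875 m from the base axis. Payload 4.4 kg.
Tool frame: the origin (TCP) lies at the very end of the fingers, on their centre line; the grasp point (between the pads) lies 19 mm behind it; z points along the fingers, y is the line along which they close (so a half turn about z gives the same grasp; the last joint's range is limited). The gripper opens to 85 mm and grips with 20 to 120 N. Pads are 22 mm wide; open, the fingers measure 114 mm over their backs; the gripper's body (76 mm by 85 mm) begins 54 mm behind the grasp point. The pads swing forward as they close: fully open they stand 13 mm farther back than shut.
Start: joints at [-1.234, 0.628, 0.038, 1.517, -0.027, 0.996, -0.02], TCP at [0.255, 0.598, 0.231] pointing down, gripper open.
Joint ranges: [-3.06, 3.06], [-0.37, 2.12], [-1.25, 1.32], [0.18, 2.47], [-1.1, 4.24], [0.23, 1.98], [-2.94, 2.94]. Speed limits (rad/s): [2.57, 2.57, 3.14, 3.14, 3.14, 3.14, 3.14].

### API

Orientations are given as a unit quaternion [w, x, y, z].
In Python, from plant import status, cams, ticket gives the robot as it stands.
- The arm moves only by the tool apply_moves, never from a script. Its argument "rows" is a list of rows, each a list of 6 numbers: the shift along the tool's x, y, z in units of 40 mm (1.0 is 40 mm), then the turn, a rotation vector about the tool's x, y, z in units of 45 degrees (1.0 is 45 degrees). A call has 1 to 10 rows; each row shifts and turns the commanded pose from where the row before left it, along the tool's axes as they then stand; what a row does not reach is not made up. A row lasts 1/12 s, in which the tool goes at most 41.7 mm and 7.16 degrees, less where a joint would pass 70% of its speed; a pose out of reach is approached as far as the arm can. A call with a number of a shift or a turn outside -1 to 1 is refused whole. A call with a gripper value outside its range is refused whole. "jaw" is the opening, from -1 (shut) to 1 (fully open), set as the call begins (left out, the last holds). The fingers move at their own pace and stop on an object; "newtons" is the grip in N (left out, the last holds). Time passes only in rows, so rows that do not move let the fingers close. It gives the time, the measured TCP pose, the force, the opening and the grip force at its end, in the units of the state.
- status.get_obs(): the state, without advancing time (a new reading comes with each control period).
- cams.capture(name): name is "side" or "top"; returns a dict with "image" (384x512x3 uint8, blue, green, red), "depth" (384x512 float32, m along the optical axis (not along the pixel's ray), 0 where there is no reading), "mtx" (3x3 intrinsics, pixels), "R" (3x3) and "t" (3): a world point X has camera coordinates R X + t. Camera axes: x right, y down, z forward; pixel columns grow to the right and rows downward; lengths in m; the calibration is good to about 2 mm. A picture is of the moment at which its call begins.
- ticket.finish_job(): hands the job in; it is judged then, once.
The state is a dict: "clock": time; "q": joint angles; "dq": joint speeds; "joint_efforts": joint torques, N m; "tool_pos": TCP position; "tool_rot": TCP orientation; "ft_force": force on the tool from outside, world axes, zero at the start; "moment": the same for the moment, N m; "gripper_width": opening from 0.0 (shut) to 1.0 (fully open); "gripper_force": force on a finger pad.
Only numpy, scipy, OpenCV 4.12 (cv2) and the standard library are available. Lean on these libraries where they do the work, as an engineer would, in place of code of your own. Each camera call takes 0.05 s, during which the arm holds its last target. There are 200 camera calls.

### The job

Clear the packing bench: first hang the empty blue basket by its handle on both prongs of the rack, as it stands in the drawer's way; then pull the drawer of the grey unit well open, lay every small teal-and-black gift box flat in it, lid up, and push the drawer fully shut. The boxes are thin card with wafers inside, so hold them with a light grip and never squeeze or press them hard, and leave the other things on the bench where they are.

Things in the scene. Friction and masses are not known exactly. Their poses are not given: they have to be found in the camera images.
- basket: Empty blue plastic picking basket, 100 (its x) x 140 (its y) x 60 mm high, 4 mm walls, 0.22 kg, with a stiff white arched handle over its middle that does not fold. Origin: centre of its underside; z up.
- basket_handle (a point): Middle of the basket's handle bar, 143 mm above its underside. The bar is 14 x 14 mm in section and runs 140 mm along the basket's y; clear space of 76 mm below it, and 128 mm clear between its two uprights. Axes as the basket's.
- rack: Fixed rack: base 150 x 150 mm, a post at its +x side (x 65 to 85 mm) with a crossbar, top 211 mm, and two 10 mm steel prongs at y +40 and -40 mm that run from the crossbar to -x, falling slightly to x = -20 mm (top 205 mm high), then turning up to red tips at x = -42 mm (227 mm high). Nothing between or above the prongs. Origin: centre of underside, z up; prongs open to its -x.
- rack_seat (a point): Where the middle of the basket's handle bar comes to rest when it hangs on both prongs: midway between them, 212 mm above the bench, 20 mm to the -x side of the rack's origin. The bar then runs along the rack's y. Axes as the rack's.
- cabinet: Grey drawer unit, fixed, 300 (x) x 320 (y) x 115 mm high, with one white-fronted drawer that slides out to its -x side (towards the robot). Origin: centre of its underside; front face at x = -150 mm. White cartons stand on the rear of its top (from x = +18 mm back, up to 80 mm above the top).
- cabinet_drawer0 (a joint): How far the drawer is pulled out, m: 0 shut, 0.213 fully out. Friction about 1 N.
- cabinet_drawer0_handle (a point): Middle of the drawer's handle: a round dark steel bar 11 mm thick, 120 mm long along the cabinet's y, 35 mm in front of the drawer face, 77 mm above the bench (38 mm below the cabinet's top). Moves with the drawer; axes as the cabinet's.
- drawer_floor (a point): Centre of the drawer's inner floor, 22 mm above the bench; moves with the drawer; axes as the cabinet's. The inside is 255 mm long (x) by 278 mm wide (y) by 71 mm deep; side walls 6 mm thick with their top 71 mm above this floor, front panel 15 mm thick with its top 80 mm above this floor.
- box1: Gift box (black tray in a teal sleeve, lime band near one end), 84 mm long (its x) x 48 mm wide (its y) x 45 mm high, 0.1 to 0.2 kg, thin card: the fingers may press it with no more than 80 N in all (both fingers together; a 20 to 30 N grip is right). Origin: centre of its underside; z up through the lid. May be absent.
- box2: Gift box (black tray in a teal sleeve, lime band near one end), 84 mm long (its x) x 48 mm wide (its y) x 45 mm high, 0.1 to 0.2 kg, thin card: the fingers may press it with no more than 80 N in all (both fingers together; a 20 to 30 N grip is right). Origin: centre of its underside; z up through the lid. May be absent.
- box3: Gift box (black tray in a teal sleeve, lime band near one end), 84 mm long (its x) x 48 mm wide (its y) x 45 mm high, 0.1 to 0.2 kg, thin card: the fingers may press it with no more than 80 N in all (both fingers together; a 20 to 30 N grip is right). Origin: centre of its underside; z up through the lid. May be absent.
- box4: Gift box (black tray in a teal sleeve, lime band near one end), 84 mm long (its x) x 48 mm wide (its y) x 45 mm high, 0.1 to 0.2 kg, thin card: the fingers may press it with no more than 80 N in all (both fingers together; a 20 to 30 N grip is right). Origin: centre of its underside; z up through the lid. May be absent.
- tape: Roll of brown tape, 90 mm across, 45 mm high, lying flat; origin: centre of underside. To be left alone.
- spray: White bottle with a blue cap, 60 mm across, 150 mm high; origin: centre of underside. To be left alone.
- tin: Copper-coloured tin, 84 mm across, 80 mm high; origin: centre of underside. To be left alone.
- jar: Amber glass jar with a black lid, 70 mm across, 90 mm high; origin: centre of underside. To be left alone.
- brush: Hand brush, 170 mm long, lying flat; origin near its middle. To be left alone.

How it is judged:
By the outcome, as a careful person would: the job done as asked, in the order asked, and still so for the second after the job is handed in, with the robot touching nothing.
Of box1, box2, box3, box4 only 3 to 4 are there at a start; the rules pass over those that are not, and their reading is None.
At some moment in a run one of box1, box2, box3, box4 may be knocked a few centimetres aside while the robot is not near it.
It also fails if it takes over 210 s, if anything falls off the work surface, if the arm or the gripper's body presses on something with over 40 N, if the wrist force passes 120 N, or if a joint passes its speed limit or range.

## Working session

There is one attempt and no reset: what is moved stays moved. The work goes in short steps, Python scripts to look and compute and a tool call to move; the robot and the scene stay as the last step left them, time stands still between calls to the robot, and variables do not carry over. Pictures are saved under pics/ and viewed, at most 14 in all, crops included, and the job is handed in when it is done.

Besides the shell and the picture viewer there is one more tool, called after ">>>" as name([rows], argument=value, ...), one row to a line, values as JSON. apply_moves: Moves the arm, as the interface text tells. Its arguments: {"type":"object","properties":{"rows":{"type":"array","items":{"type":"array","items":{"type":"number","minimum":-1,"maximum":1}}},"jaw":{"type":"number"},"newtons":{"type":"number"}},"required":["rows"]}

```bash
ls; mkdir -p pics; cat > h.py <<'E'
import numpy as np, cv2
from plant import status, cams, ticket
from scipy.spatial.transform import Rotation as Rn
def cap(n,save=None):
    c=cams.capture(n)
    if save: cv2.imwrite('pics/'+save,c['image'])
    return c
def world(c,u=None,v=None):
    d=c['depth']; K=c['mtx']
    V,U=np.mgrid[0:d.shape[0],0:d.shape[1]]
    P=np.stack([(U-K[0,2])/K[0,0]*d,(V-K[1,2])/K[1,1]*d,d],-1)
    W=(P-c['t'])@c['R']
    W[d==0]=np.nan
    return W
def st():
    o=status.get_obs(); return o
E
python3 - <<'E'
from h import *
for n in ['top','side']:
    c=cap(n,n+'0.png'); np.savez(''+n+'0.npz',**c); print(n,c['mtx'],c['R'],c['t'],-c['R'].T@c['t'])
print(st())
E
```

```text
pics
top [[459.41427272   0.         255.46598751]
 [  0.         459.41427272 200.06067381]
 [  0.           0.           1.        ]] [[-0.03410382 -0.99941422  0.00285292]
 [-0.9743891   0.03261474 -0.2224908 ]
 [ 0.22226743 -0.01036764 -0.97493061]] [0.00793646 0.58077709 1.4600902 ] [0.24164304 0.00412761 1.55268156]
side [[388.0720085    0.         248.24715215]
 [  0.         388.0720085  199.2637429 ]
 [  0.           0.           1.        ]] [[ 0.8953881  -0.44527302  0.00347533]
 [-0.2187429  -0.44663577 -0.86756442]
 [ 0.38785524  0.77604666 -0.49731267]] [-0.50030232  0.26954071  1.20441369] [ 0.03978671 -1.03706583  0.83455283]
{'clock': 0.1, 'q': array([-1.23382799,  0.62925831,  0.03845177,  1.51825752, -0.0270091 ,
        0.99629268, -0.02003571]), 'dq': array([ 0.00202296, -0.00112812, -0.00010523, -0.00452886,  0.00038009,
       -0.00036311, -0.00027328]), 'joint_efforts': array([ 2.52191887e-03, -5.64527965e+01,  1.23044964e+00, -1.93973708e+01,
        1.13613450e-02,  5.37293134e-03,  3.46983327e-06]), 'tool_pos': array([0.25453471, 0.5974899 , 0.23048149]), 'tool_rot': array([-1.63140454e-04,  2.00048233e-01,  9.79785683e-01, -8.33079852e-04]), 'ft_force': array([0.21492398, 0.6271645 , 0.06214541]), 'moment': array([ 0.03154275, -0.00063902, -0.08436091]), 'gripper_force': 0.0, 'gripper_width': 1.0022865717877005}
```

View pics/top0.png

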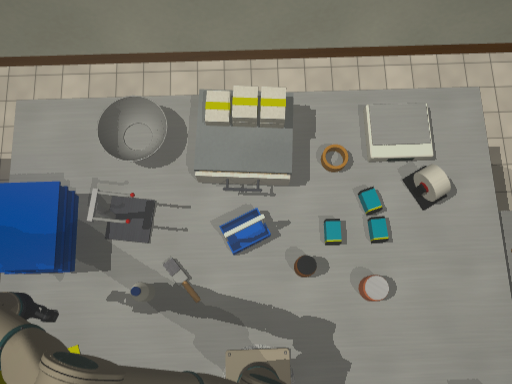

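View pics/side0.png

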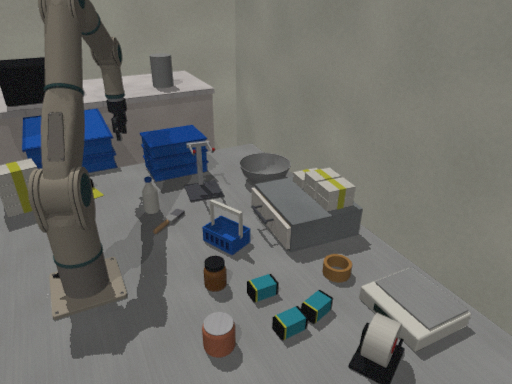

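The top view shows the basket near (246,232) with its white handle; the rack is at (130,215) with red tips at (132,195) and (128,221). The drawer handle is near (243,187). Three boxes stand at (371,201), (334,232) and (379,229), and I see no fourth one.

```bash
cat > m.py <<'E'
from h import *
import sys
C={n:dict(np.load(n+'0.npz')) for n in ['top','side']}
for n,c in C.items():
    W=world(c); hsv=cv2.cvtColor(c['image'],cv2.COLOR_BGR2HSV); H,S,V=[hsv[...,i].astype(int) for i in range(3)]
    inb=(W[...,0]>.3)&(W[...,0]<1.1)&(abs(W[...,1])<.7)
    teal=(H>80)&(H<98)&(S>120)&(V>60)&inb&(W[...,2]>.03)
    k,l,s,ce=cv2.connectedComponentsWithStats(teal.astype(np.uint8))
    for i in range(1,k):
        if s[i,4]<40: continue
        p=W[l==i]; t=p[p[:,2]>np.percentile(p[:,2],90)-.006]
        r=cv2.minAreaRect(t[:,:2].astype(np.float32)*1000); print(n,'teal',s[i,4],ce[i].round(),'top z',np.median(t[:,2]).round(4),'rect',np.round(r[0]),np.round(r[1]),round(r[2],1))
    red=((H<6)|(H>174))&(S>150)&(V>90)&inb&(W[...,2]>.15)
    k,l,s,ce=cv2.connectedComponentsWithStats(red.astype(np.uint8))
    for i in range(1,k): 
        if s[i,4]>2: print(n,'red',s[i,4],ce[i].round(1),np.median(W[l==i],0).round(4))
    # basket: blue
    bl=(H>105)&(H<125)&(S>150)&inb&(W[...,0]<.85)&(abs(W[...,1])<.25)
    k,l,s,ce=cv2.connectedComponentsWithStats(bl.astype(np.uint8))
    for i in range(1,k):
        if s[i,4]<60: continue
        p=W[l==i]; p=p[np.isfinite(p[:,0])]; t=p[(p[:,2]>.05)&(p[:,2]<.07)]
        if len(t)>10:
            r=cv2.minAreaRect(t[:,:2].astype(np.float32)*1000); print(n,'basket',s[i,4],ce[i].round(),'z',np.percentile(p[:,2],[5,50,95]).round(3),'rimrect',np.round(r[0]),np.round(r[1]),round(r[2],1))
    # handle bar
    hb=(W[...,2]>.12)&(W[...,2]<.165)&(W[...,0]>.45)&(W[...,0]<.68)&(abs(W[...,1])<.17)
    p=W[hb]
    if len(p)>5:
        r=cv2.minAreaRect(p[:,:2].astype(np.float32)*1000); print(n,'bar',len(p),'z',np.percentile(p[:,2],[5,50,95]).round(4),np.round(r[0]),np.round(r[1]),round(r[2],1))
    # prongs/crossbar
    for lo,hi in [(.19,.26)]:
        p=W[(W[...,2]>lo)&(W[...,2]<hi)&(W[...,0]>.4)&(W[...,0]<.85)&(W[...,1]>.15)&(W[...,1]<.45)]
        if len(p): r=cv2.minAreaRect(p[:,:2].astype(np.float32)*1000); print(n,'rack hi',len(p),np.round(r[0]),np.round(r[1]),round(r[2],1),np.percentile(p[:,2],[5,50,95]).round(3))
    # drawer handle
    p=W[(W[...,2]>.068)&(W[...,2]<.095)&(W[...,0]>.6)&(W[...,0]<.72)&(abs(W[...,1]+.0)<.2)]
    print(n,'dh',len(p),np.percentile(p,[2,50,98],axis=0).round(3).tolist() if len(p) else '')
    # cabinet top
    p=W[(abs(W[...,2]-.115)<.006)&(W[...,0]>.6)&(W[...,0]<1.)&(abs(W[...,1])<.25)]
    r=cv2.minAreaRect(p[:,:2].astype(np.float32)*1000); print(n,'cabtop',len(p),np.round(r[0]),np.round(r[1]),round(r[2],1),np.median(p[:,2]))
im=C['top']['image']
cv2.imwrite('pics/c1.png',np.hstack([cv2.resize(im[160:260,75:175],(400,400),interpolation=2),cv2.resize(im[160:260,195:295],(400,400),interpolation=2)]))
E
python3 m.py
```

```text
top teal 280 [370. 199.] top z 0.045 rect [ 578. -400.] [60. 51.] 19.7
top teal 290 [378. 227.] top z 0.0448 rect [ 479. -418.] [61. 49.] 4.6
top teal 271 [333. 230.] top z 0.0453 rect [ 477. -265.] [50. 58.] 87.6
top red 9 [131.8 194.4] [0.5749 0.3563 0.2249]
top red 13 [127.4 220.6] [0.4945 0.3686 0.2237]
top basket 535 [248. 235.] z [-0.002  0.004  0.062] rimrect [454.  15.] [ 41. 138.] 24.5
top bar 238 z [0.1214 0.1482 0.1532] [582. -15.] [231. 251.] 8.5
top rack hi 217 [539. 404.] [99. 92.] 82.1 [0.2   0.207 0.224]
top dh 459 [[0.609, -0.117, 0.069], [0.646, 0.032, 0.083], [0.678, 0.174, 0.095]]
top cabtop 4728 [800.  19.] [321. 302.] 85.6 0.11434985457951863
side teal 297 [264. 283.] top z 0.0449 rect [ 476. -267.] [65. 51.] 0.2
side teal 314 [319. 301.] top z 0.0452 rect [ 578. -403.] [65. 50.] 18.8
side teal 392 [292. 318.] top z 0.0452 rect [ 479. -421.] [65. 52.] 3.2
side red 4 [193.5 151. ] [0.4915 0.3655 0.2244]
side basket 1100 [225. 235.] z [0.003 0.031 0.059] rimrect [482.  24.] [104. 142.] 25.1
side bar 203 z [0.1256 0.1463 0.1512] [482.  24.] [ 21. 141.] 25.8
side rack hi 57 [539. 401.] [102.  90.] 83.8 [0.199 0.207 0.225]
side dh 465 [[0.609, -0.138, 0.068], [0.651, -0.028, 0.081], [0.716, 0.165, 0.094]]
side cabtop 2186 [810.  16.] [327. 289.] 85.7 0.11469155037595484
```

View pics/c1.png

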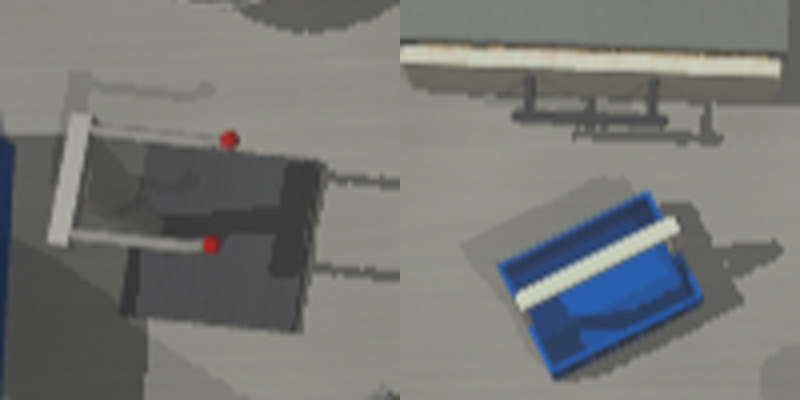

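The crop shows the rack prongs opening toward −y, with tips at about (0.576,0.356) and (0.494,0.368). The basket handle bar runs diagonally from (525,300) to (670,228) in the crop, and the drawer handle is behind it at (590,118).

```bash
cat >> h.py <<'E'
def go(x,y,z,ang,half=True):
    """rows needed: shift in current tool axes (units), then turn about tool z (units)"""
    o=status.get_obs(); q=o['tool_rot']; R=Rn.from_quat(q[[1,2,3,0]]).as_matrix()
    d=np.array([x,y,z])-o['tool_pos']; a0=np.degrees(np.arctan2(R[1,1],R[0,1])); da=ang-a0
    da=(da+90)%180-90 if half else (da+180)%360-180
    print('pos',o['tool_pos'].round(4),'yang',a0.round(1),'tilt z',R[:,2].round(3),'| shift units',(R.T@d/.04).round(3),'turn units z',round(-da/45,3),'| t',o['clock'],'F',o['ft_force'].round(1),'w',o['gripper_width'],'q7',o['q'][6].round(2))
    # shift units if turned first
    R2=Rn.from_euler('z',da,degrees=True).as_matrix()@R; print('   after-turn shift',(R2.T@d/.04).round(3))
E
python3 - <<'E'
from h import *
go(.482,.024,.28,25.8)
C=dict(np.load('side0.npz')); W=world(C); T=dict(np.load('top0.npz')); WT=world(T)
# bar end-points from top view, z>.138
for n,w in(('top',WT),('side',W)):
    m=(w[...,2]>.138)&(w[...,2]<.16)&(abs(w[...,0]-.482)<.09)&(abs(w[...,1]-.024)<.09)
    p=w[m]; r=cv2.minAreaRect(p[:,:2].astype(np.float32)*1000); print(n,len(p),np.median(p,0).round(4),r)
# objects' footprints
for nm,x,y,r,lo in [('jar',306,266,4,.07),('spray',140,292,6,.1),('tape',335,148,5,.03),('tin',375,288,8,.05)]:
    print(nm,np.nanmedian(WT[y-2:y+3,x-2:x+3].reshape(-1,3),0).round(3))
E
```

```text
pos [0.2545 0.5975 0.2305] yang 66.9 tilt z [-0.001 -0.002 -1.   ] | shift units [-10.852 -10.963  -1.219] turn units z 0.914 | t 0.1 F [0.2 0.6 0.1] w 1.0022865717877005 q7 -0.02
   after-turn shift [-15.383  -1.122  -1.236]
top 217 [0.4806 0.0275 0.1485] ((481.55889892578125, 26.99466323852539), (14.18432903289795, 139.4655303955078), 25.012693405151367)
side 169 [0.4828 0.0167 0.1479] ((481.9893798828125, 24.477153778076172), (19.444538116455078, 140.70785522460938), 24.268352508544922)
jar [ 0.356 -0.164  0.09 ]
spray [0.291 0.348 0.136]
tape [ 0.765 -0.296  0.032]
tin [ 0.281 -0.378  0.079]
```

>>> apply_moves([
  [0,0,-0.6,0,0,0.13],
  [0,0,-0.6,0,0,0.13],
  [0,0,0,0,0,0.13],
  [0,0,0,0,0,0.13],
  [0,0,0,0,0,0.13],
  [0,0,0,0,0,0.13],
  [0,0,0,0,0,0.13],
  [0,0,0,0,0,0],
], jaw=0.2, newtons=40)

```text
clock: 0.77
tool_pos: [0.2545, 0.5977, 0.2787]
tool_rot: [0.0, 0.531, 0.847, -0.001]
ft_force: [0.1, 0.6, -1.4]
gripper_width: 0.604
gripper_force: 0.0
```

>>> apply_moves([
  [-0.6,0,0,0,0,0],
  [-0.8,0,0,0,0,0],
  [-0.8,0,0,0,0,0],
  [-0.8,0,0,0,0,0],
  [-0.8,0,0,0,0,0],
  [-0.8,0,0,0,0,0],
  [-0.8,0,0,0,0,0],
  [-0.8,0,0,0,0,0],
  [-0.8,0,0,0,0,0],
  [-0.8,0,0,0,0,0],
])

```text
clock: 1.6
tool_pos: [0.3917, 0.316, 0.2792]
tool_rot: [-0.0, 0.529, 0.849, -0.0]
ft_force: [0.2, 0.4, 0.1]
gripper_width: 0.601
gripper_force: 0.0
```

>>> apply_moves([
  [-0.8,-0.1,0,0,0,0],
  [-0.8,-0.1,0,0,0,0],
  [-0.8,-0.1,0,0,0,0],
  [-0.8,-0.1,0,0,0,0],
  [-0.8,-0.1,0,0,0,0],
  [-0.8,-0.1,0,0,0,0],
  [-0.8,-0.1,0,0,0,0],
  [-0.8,-0.1,0,0,0,0],
  [-0.6,-0.1,0,0,0,0],
  [0,0,0,0,0,0],
])

```text
clock: 2.43
tool_pos: [0.4828, 0.0439, 0.2796]
tool_rot: [0.002, 0.532, 0.847, -0.001]
ft_force: [-0.5, -0.2, -1.0]
gripper_width: 0.6
gripper_force: 0.0
```

```bash
python3 -c "
from h import *
go(.482,.026,.124,25)"
```

```text
pos [0.4828 0.0439 0.2796] yang 25.7 tilt z [ 0.001 -0.003 -1.   ] | shift units [-0.379 -0.212  3.89 ] turn units z 0.015 | t 2.4333 F [-0.5 -0.2 -1. ] w 0.5997932029504892 q7 0.46
   after-turn shift [-0.382 -0.207  3.89 ]
```

>>> apply_moves([
  [-0.38,-0.21,0,0,0,0.015],
  [0,0,0.5,0,0,0],
  [0,0,0.5,0,0,0],
  [0,0,0.5,0,0,0],
  [0,0,0.5,0,0,0],
  [0,0,0.5,0,0,0],
  [0,0,0.5,0,0,0],
  [0,0,0.5,0,0,0],
  [0,0,0.38,0,0,0],
  [0,0,0,0,0,0],
])

```text
clock: 3.27
tool_pos: [0.4786, 0.0334, 0.1216]
tool_rot: [-0.002, 0.534, 0.846, -0.002]
ft_force: [-0.4, 0.4, 0.3]
gripper_width: 0.6
gripper_force: 0.0
```

>>> apply_moves([
  [0,0,0,0,0,0],
  [0,0,0,0,0,0],
  [0,0,0,0,0,0],
  [0,0,0,0,0,0],
  [0,0,0,0,0,0],
  [0,0,0,0,0,0],
  [0,0,0,0,0,0],
  [0,0,0,0,0,0],
], jaw=-1, newtons=50)

```text
clock: 3.93
tool_pos: [0.4808, 0.0326, 0.1249]
tool_rot: [0.0, 0.535, 0.845, 0.0]
ft_force: [-2.6, -0.9, 7.3]
gripper_width: 0.156
gripper_force: 50.2
```

```bash
python3 -c "
from h import *
go(.482,.026,.274,25)
c=cap('side','g1.png')
cv2.imwrite('pics/g1c.png',cv2.resize(c['image'][130:300,120:330],None,fx=3,fy=3))"
```

```text
pos [0.4808 0.0326 0.1249] yang 25.3 tilt z [ 0.001  0.    -1.   ] | shift units [-0.163 -0.04  -3.727] turn units z 0.007 | t 3.9333 F [-2.6 -0.9  7.3] w 0.1556643370659652 q7 0.6
   after-turn shift [-0.163 -0.039 -3.727]
```

View pics/g1c.png

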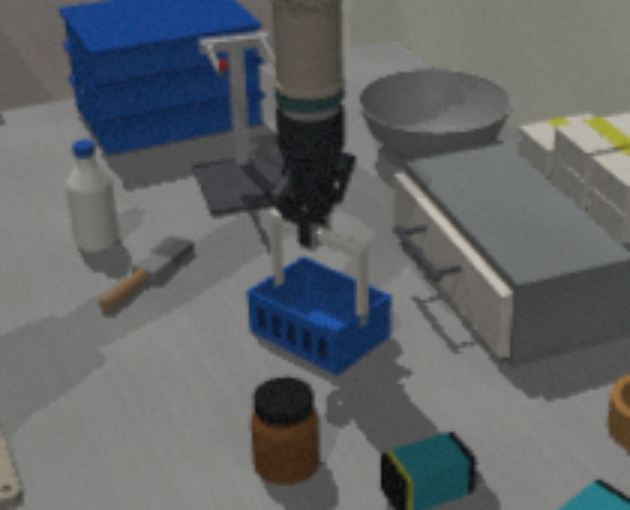

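Fingers hold the handle bar near its middle, about 7 mm off centre, and the basket is still upright. I'll lift it, turn it and carry it to the rack.

>>> apply_moves([
  [0,0,-0.3,0,0,0],
  [0,0,-0.5,0,0,0],
  [0,0,-0.5,0,0,0],
  [0,0,-0.5,0,0,0],
  [0,0,-0.5,0,0,0],
  [0,0,-0.5,0,0,-0.1],
  [0,0,0,0,0,-0.14],
  [0,0,0,0,0,-0.14],
  [0,0,0,0,0,-0.14],
  [0,0,0,0,0,-0.14],
])

```text
clock: 4.82
tool_pos: [0.4805, 0.0328, 0.2362]
tool_rot: [0.0, 0.298, 0.955, 0.0]
ft_force: [-0.3, -0.3, -3.0]
gripper_width: 0.149
gripper_force: 49.2
```

>>> apply_moves([
  [0,0,0,0,0,-0.14],
  [0,0,0,0,0,-0.14],
  [0,0,0,0,0,-0.14],
  [0,0,0,0,0,-0.14],
  [0,0,0,0,0,-0.04],
  [0,0,0,0,0,0],
  [0,0,0,0,0,0],
])

```text
clock: 5.4
tool_pos: [0.4805, 0.0326, 0.236]
tool_rot: [-0.0, 0.07, 0.998, 0.0]
ft_force: [0.2, 0.1, -2.4]
gripper_width: 0.154
gripper_force: 49.2
```

```bash
python3 -c "
from h import *
go(.513,.265,.237,82)"
```

```text
pos [0.4805 0.0326 0.236 ] yang 81.9 tilt z [-0.  0. -1.] | shift units [ 0.014  5.867 -0.024] turn units z -0.002 | t 5.4 F [ 0.2  0.1 -2.4] w 0.15350893012855804 q7 1.35
   after-turn shift [ 5.000e-03  5.867e+00 -2.400e-02]
```

>>> apply_moves([
  [0,0.3,0,0,0,0],
  [0,0.6,0,0,0,0],
  [0,0.7,0,0,0,0],
  [0,0.7,0,0,0,0],
  [0,0.7,0,0,0,0],
  [0,0.7,0,0,0,0],
  [0,0.7,0,0,0,0],
  [0,0.6,0,0,0,0],
  [0,0.5,0,0,0,0],
  [0,0.3,0,0,0,0],
])

```text
clock: 6.23
tool_pos: [0.5123, 0.2671, 0.2358]
tool_rot: [-0.0, 0.068, 0.998, 0.001]
ft_force: [-0.2, -0.8, -2.5]
gripper_width: 0.151
gripper_force: 49.2
```

```bash
python3 - <<'E'
from h import *
go(.530,.385,.237,82)
c=cap('side'); t=cap('top')
cv2.imwrite('pics/r1.png',np.hstack([cv2.resize(c['image'][120:260,140:280],(560,560),interpolation=2)[:, :400],cv2.resize(t['image'][150:290,80:180],(400,560),interpolation=2)]))
for n,c in(('side',c),('top',t)):
    W=world(c)
    p=W[(W[...,2]>.235)&(W[...,2]<.275)&(abs(W[...,0]-.52)<.1)&(abs(W[...,1]-.265)<.1)]
    hsv=cv2.cvtColor(c['image'],cv2.COLOR_BGR2HSV); m=(W[...,2]>.235)&(W[...,2]<.275)&(abs(W[...,0]-.52)<.1)&(abs(W[...,1]-.265)<.06)&(hsv[...,2]>120)&(hsv[...,1]<70)
    p=W[m]; print(n,len(p)); 
    if len(p)>5: print(cv2.minAreaRect(p[:,:2].astype(np.float32)*1000), np.percentile(p[:,2],[5,50,95]))
E
```

```text
pos [0.5123 0.2671 0.2358] yang 82.2 tilt z [-0.     0.002 -1.   ] | shift units [-0.038  2.981 -0.023] turn units z 0.004 | t 6.2333 F [-0.2 -0.8 -2.5] w 0.15126630209499825 q7 0.94
   after-turn shift [-0.029  2.981 -0.023]
side 43
((519.6798706054688, 262.9355773925781), (17.29522705078125, 135.13504028320312), 82.62893676757812) [0.25812852 0.26015728 0.26153895]
top 31
((572.9846801757812, 260.0835266113281), (13.53654670715332, 24.930091857910156), 83.87346649169922) [0.25611197 0.26085834 0.26445761]
```

View pics/r1.png

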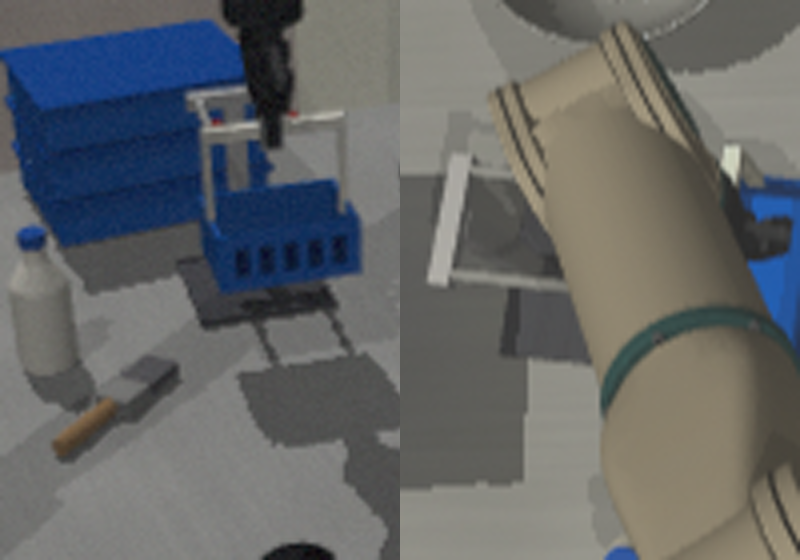

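>>> apply_moves([
  [0,0.2,0,0,0,0],
  [0,0.4,0,0,0,0],
  [0,0.4,0,0,0,0],
  [0,0.4,0,0,0,0],
  [0,0.4,0,0,0,0],
  [0,0.4,0,0,0,0],
  [0,0.4,0,0,0,0],
  [0,0.3,0,0,0,0],
  [0,0.15,0,0,0,0],
  [0,0,0,0,0,0],
])

```text
clock: 7.17
tool_pos: [0.5299, 0.3841, 0.2359]
tool_rot: [-0.0, 0.07, 0.998, 0.0]
ft_force: [-0.2, -0.2, -2.9]
gripper_width: 0.155
gripper_force: 49.2
```

>>> apply_moves([
  [0,0,0.2,0,0,0],
  [0,0,0.2,0,0,0],
  [0,0,0.2,0,0,0],
  [0,0,0.2,0,0,0],
  [0,0,0.1,0,0,0],
  [0,0,0,0,0,0],
  [0,0,0,0,0,0],
])

```text
clock: 7.75
tool_pos: [0.5311, 0.386, 0.2007]
tool_rot: [0.002, 0.069, 0.998, 0.003]
ft_force: [1.2, 5.3, -0.9]
gripper_width: 0.153
gripper_force: 49.5
```

```bash
python3 - <<'E'
from h import *
go(.530,.385,.193,82)
c=cap('side')
cv2.imwrite('pics/r2.png',cv2.resize(c['image'][120:240,150:270],(600,600),interpolation=2))
E
```

```text
pos [0.5311 0.386  0.2007] yang 82.0 tilt z [ 0.003  0.005 -1.   ] | shift units [ 0.024 -0.031  0.192] turn units z 0.001 | t 7.75 F [ 1.2  5.3 -0.9] w 0.15283553719238194 q7 0.8
   after-turn shift [ 0.024 -0.031  0.192]
```

View pics/r2.png

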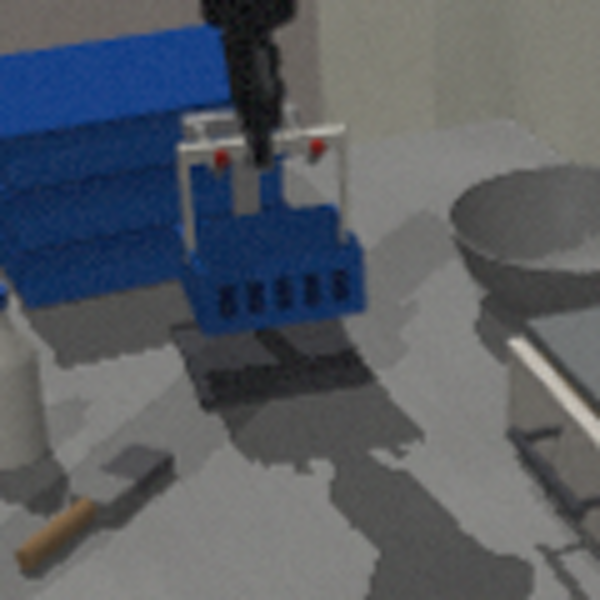

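>>> apply_moves([
  [0,0.1,0,0,0,0],
  [0,0,0.1,0,0,0],
  [0,0,0.08,0,0,0],
  [0,0,0,0,0,0],
  [0,0,0,0,0,0],
])

```text
clock: 8.22
tool_pos: [0.5325, 0.3921, 0.1948]
tool_rot: [0.003, 0.069, 0.998, 0.005]
ft_force: [2.9, 9.1, 2.3]
gripper_width: 0.149
gripper_force: 49.9
```

>>> apply_moves([
  [0,0.15,0,0,0,0],
  [0,0,0.03,0,0,0],
  [0,0,0,0,0,0],
  [0,0,0,0,0,0],
])

```text
clock: 8.55
tool_pos: [0.5328, 0.3935, 0.1943]
tool_rot: [0.002, 0.07, 0.998, 0.001]
ft_force: [-1.3, -1.0, 14.3]
gripper_width: 0.158
gripper_force: 51.5
```

>>> apply_moves([
  [0,0,-0.03,0,0,0],
  [0,0,0,0,0,0],
  [0,0,0,0,0,0],
  [0,0,0,0,0,0],
  [0,0,0,0,0,0],
  [0,0,0,0,0,0],
], jaw=0)

```text
clock: 9.05
tool_pos: [0.5313, 0.3929, 0.1924]
tool_rot: [-0.0, 0.07, 0.998, -0.0]
ft_force: [-0.1, 0.4, 0.0]
gripper_width: 0.497
gripper_force: 0.0
```

>>> apply_moves([
  [0,0,-0.2,0,0,0],
  [0,0,-0.3,0,0,0],
  [0,0,-0.4,0,0,0],
  [0,0,-0.5,0,0,0],
  [0,0,-0.6,0,0,0],
  [0,0,-0.4,0,0,0],
  [0,0,0,0,0,0],
])

```text
clock: 9.63
tool_pos: [0.5336, 0.3946, 0.2947]
tool_rot: [0.003, 0.07, 0.998, 0.003]
ft_force: [0.3, 0.6, 0.9]
gripper_width: 0.502
gripper_force: 0.0
```

```bash
python3 - <<'E'
from h import *
go(.616,.033,.285,-4.4)
c=cap('side')
cv2.imwrite('pics/r3.png',cv2.resize(c['image'][120:240,150:270],(500,500),interpolation=2))
E
```

```text
pos [0.5336 0.3946 0.2947] yang 82.0 tilt z [ 0.007  0.006 -1.   ] | shift units [-3.299 -8.667  0.204] turn units z 1.92 | t 9.6333 F [0.3 0.6 0.9] w 0.5024889323957309 q7 0.78
   after-turn shift [-8.854  2.746  0.317]
```

View pics/r3.png

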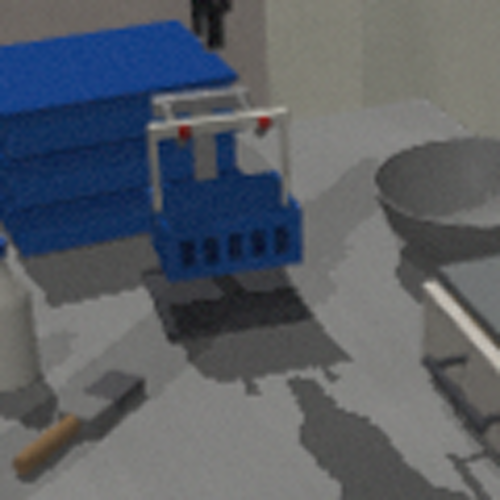

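The picture shows the basket hanging level, its bar behind both red tips, free of the gripper. Next is the drawer handle.

>>> apply_moves([
  [-0.2,-0.5,0,0,0,0],
  [-0.3,-0.8,0,0,0,0],
  [-0.3,-0.8,0,0,0,0],
  [-0.3,-0.8,0,0,0,0],
  [-0.3,-0.8,0,0,0,0],
  [0,-0.8,0,0,0,0],
  [0,-0.8,0,0,0,0],
  [0,0,0,0,0,0.14],
  [0,0,0,0,0,0.14],
  [0,0,0,0,0,0.14],
])

```text
clock: 10.52
tool_pos: [0.5569, 0.1742, 0.2885]
tool_rot: [-0.001, 0.236, 0.972, -0.0]
ft_force: [-0.0, 0.9, 0.0]
gripper_width: 0.496
gripper_force: 0.0
```

>>> apply_moves([
  [0,0,0,0,0,0.14],
  [0,0,0,0,0,0.14],
  [0,0,0,0,0,0.14],
  [0,0,0,0,0,0.14],
  [0,0,0,0,0,0.14],
  [0,0,0,0,0,0.14],
  [0,0,0,0,0,0.14],
  [0,0,0,0,0,0.14],
  [0,0,0,0,0,0.14],
  [0,0,0,0,0,0.14],
], jaw=-0.1)

```text
clock: 11.35
tool_pos: [0.5568, 0.1753, 0.2883]
tool_rot: [-0.0, 0.708, 0.706, -0.001]
ft_force: [0.2, 0.1, -0.6]
gripper_width: 0.454
gripper_force: 0.0
```

```bash
python3 - <<'E'
from h import *
a=np.radians(-4.4);X=np.array([np.cos(a),np.sin(a)]);Y=np.array([-X[1],X[0]])
for n in ['top','side']:
    c=cap(n); W=world(c); g=cv2.cvtColor(c['image'],cv2.COLOR_BGR2GRAY)
    P=(W[...,:2]-[.650,.0305])@np.stack([X,Y],1)
    m=(P[...,0]>-.06)&(P[...,0]<-.02)&(abs(P[...,1])<.1)&(abs(W[...,2]-.077)<.012)
    print(n,m.sum(),np.percentile(P[m],[3,50,97],axis=0).round(4).tolist() if m.any() else'',np.percentile(W[m][:,2],[5,50,95]).round(4) if m.any() else '')
    f=(abs(P[...,0])<.03)&(abs(P[...,1])<.2)&(W[...,2]>.08)&(W[...,2]<.12)
    q=P[f]; e=q[(q[:,0]<np.percentile(q[:,0],50))]
    for y0 in(-.12,-.06,0,.06,.12):
        s=q[abs(q[:,1]-y0)<.02]; print('   front edge',y0,np.percentile(s[:,0],[2,10]).round(4) if len(s) else '')
go(.616,.033,.285,-4.4)
E
```

```text
top 135 [[-0.0402, -0.061], [-0.0355, 0.0017], [-0.0243, 0.058]] [0.0753 0.0803 0.0862]
   front edge -0.12 [0.0002 0.0013]
   front edge -0.06 [-0.0154  0.0002]
   front edge 0 [-0.001   0.0002]
   front edge 0.06 [-0.02   -0.0006]
   front edge 0.12 [-0.0014 -0.0001]
side 77 [[-0.0398, -0.0645], [-0.0356, -0.0055], [-0.0227, 0.0598]] [0.0755 0.0803 0.0838]
   front edge -0.12 [0.0006 0.0013]
   front edge -0.06 [-0.0155  0.001 ]
   front edge 0 [-0.0011  0.0013]
   front edge 0.06 [-0.0214  0.0006]
   front edge 0.12 [-0.0008  0.    ]
pos [0.5568 0.1754 0.2883] yang 0.1 tilt z [-0.001 -0.001 -1.   ] | shift units [-3.562  1.475  0.082] turn units z 0.1 | t 11.45 F [ 0.  -0.6  1.2] w 0.44932905797013917 q7 -0.11
   after-turn shift [-3.436  1.749  0.082]
```

>>> apply_moves([
  [0,0,0,0,0,0.1],
  [-0.6,0.3,0,0,0,0],
  [-0.7,0.35,0,0,0,0],
  [-0.7,0.35,0,0,0,0],
  [-0.7,0.35,0,0,0,0],
  [-0.5,0.25,0,0,0,0],
  [-0.2,0.1,0,0,0,0],
  [0,0,0,0,0,0],
  [0,0,0,0,0,0],
], jaw=-0.3)

```text
clock: 12.2
tool_pos: [0.6143, 0.0356, 0.2885]
tool_rot: [-0.001, 0.733, 0.68, 0.0]
ft_force: [-0.2, 1.1, -0.1]
gripper_width: 0.349
gripper_force: 0.0
```

```bash
python3 -c "
from h import *
go(.6146,.033,.058,-4.4)"
```

```text
pos [0.6143 0.0356 0.2885] yang -4.3 tilt z [-0.001  0.001 -1.   ] | shift units [-0.071  0.02   5.762] turn units z 0.002 | t 12.2 F [-0.2  1.1 -0.1] w 0.3485736758694923 q7 0.07
   after-turn shift [-0.071  0.02   5.762]
```

>>> apply_moves([
  [-0.05,0,0.6,0,0,0],
  [0,0,0.8,0,0,0],
  [0,0,0.8,0,0,0],
  [0,0,0.8,0,0,0],
  [0,0,0.7,0,0,0],
  [0,0,0.6,0,0,0],
  [0,0,0.5,0,0,0],
  [0,0,0.5,0,0,0],
  [0,0,0.3,0,0,0],
  [0,0,0.15,0,0,0],
])

```text
clock: 13.03
tool_pos: [0.6144, 0.0355, 0.0583]
tool_rot: [-0.001, 0.733, 0.681, 0.001]
ft_force: [-2.4, 2.4, 31.6]
gripper_width: 0.349
gripper_force: 14.0
```

>>> apply_moves([
  [0,0,0,0,0,0],
  [0,0,0,0,0,0],
  [0,0,0,0,0,0],
  [0,0,0,0,0,0],
  [0,0,0,0,0,0],
  [0,0,0,0,0,0],
  [0,0,0,0,0,0],
], jaw=-1, newtons=50)

```text
clock: 13.62
tool_pos: [0.6153, 0.0344, 0.0597]
tool_rot: [-0.0, 0.733, 0.68, 0.001]
ft_force: [0.9, 6.0, 5.5]
gripper_width: 0.105
gripper_force: 49.2
```

>>> apply_moves([
  [0,-0.15,0,0,0,0],
  [0,-0.3,0,0,0,0],
  [0,-0.4,0,0,0,0],
  [0,-0.4,0,0,0,0],
  [0,-0.4,0,0,0,0],
  [0,-0.4,0,0,0,0],
  [0,-0.4,0,0,0,0],
  [0,-0.4,0,0,0,0],
  [0,-0.4,0,0,0,0],
  [0,-0.4,0,0,0,0],
])

```text
clock: 14.45
tool_pos: [0.4696, 0.0446, 0.0596]
tool_rot: [0.001, 0.733, 0.68, 0.001]
ft_force: [3.7, 4.8, 4.0]
gripper_width: 0.106
gripper_force: 49.5
```

>>> apply_moves([
  [0,-0.4,0,0,0,0],
  [0,-0.4,0,0,0,0],
  [0,-0.4,0,0,0,0],
  [0,-0.2,0,0,0,0],
  [0,-0.1,0,0,0,0],
  [0,0,0,0,0,0],
  [0,0,0,0,0,0],
])

```text
clock: 15.03
tool_pos: [0.4085, 0.0489, 0.0595]
tool_rot: [-0.001, 0.733, 0.68, 0.0]
ft_force: [-0.3, 4.1, 10.1]
gripper_width: 0.105
gripper_force: 50.1
```

```bash
python3 -c "
from h import *
go(.6153-.205*.997,.0344+.205*.077,.06,-4.4)"
```

```text
pos [0.4085 0.0489 0.0595] yang -4.4 tilt z [-0.001  0.001 -1.   ] | shift units [ 0.037  0.058 -0.012] turn units z 0.001 | t 15.0333 F [-0.3  4.1 10.1] w 0.10452617457838505 q7 0.39
   after-turn shift [ 0.037  0.058 -0.012]
```

>>> apply_moves([
  [0,0,0,0,0,0],
  [0,0,0,0,0,0],
  [0,0,0,0,0,0],
  [0,0,-0.2,0,0,0],
  [0,0,-0.5,0,0,0],
  [0,0,-0.8,0,0,0],
  [0,0,-0.8,0,0,0],
  [0,0,-0.8,0,0,0],
  [0,0,-0.8,0,0,0],
  [0,0,-0.8,0,0,0],
], jaw=-0.3)

```text
clock: 15.87
tool_pos: [0.4086, 0.0475, 0.2482]
tool_rot: [0.0, 0.734, 0.679, -0.001]
ft_force: [0.4, 1.8, -0.3]
gripper_width: 0.349
gripper_force: 0.0
```

```bash
cat > box.py <<'E'
from h import *
def boxes(show=None):
    for n in ['top','side']:
        c=cap(n); 
        if show: cv2.imwrite('pics/%s_%s.png'%(show,n),c['image'])
        W=world(c); hsv=cv2.cvtColor(c['image'],cv2.COLOR_BGR2HSV); H,S,V=[hsv[...,i].astype(int) for i in range(3)]
        teal=(H>80)&(H<98)&(S>120)&(V>60)&(W[...,0]>.2)&(W[...,0]<1)&(abs(W[...,1])<.8)&(W[...,2]>.03)
        k,l,s,ce=cv2.connectedComponentsWithStats(teal.astype(np.uint8))
        for i in range(1,k):
            if s[i,4]<40: continue
            p=W[l==i]; zt=np.percentile(p[:,2],90); m=np.median(p[:,:2],0)
            # whole lid: anything at lid height near the teal
            w=(np.hypot(W[...,0]-m[0],W[...,1]-m[1])<.07)&(abs(W[...,2]-zt)<.008)
            kk,ll=cv2.connectedComponents(w.astype(np.uint8)); j=np.bincount(ll[(l==i)&w]).argmax()
            f=W[ll==j]; r=cv2.minAreaRect(f[:,:2].astype(np.float32)*1000)
            (a,b),g=r[1],r[2]
            lon=g if a>b else g+90
            lon=(lon+90)%180-90
            print(n,'px',ce[i].round(),'lid z',zt.round(4),'teal mid',m.round(4),'rect mid',np.round(r[0],1),'size',round(max(a,b)),round(min(a,b)),'long ang',round(lon,1))
E
python3 - <<'E'
from box import *
boxes('b1')
go(.5,-.3,.25,-71)
E
```

```text
top px [370. 199.] lid z 0.0479 teal mid [ 0.5781 -0.3985] rect mid [ 572.8 -401.6] size 83 50 long ang 18.0
top px [378. 227.] lid z 0.0479 teal mid [ 0.4794 -0.4177] rect mid [ 473.8 -418.8] size 85 51 long ang 2.6
top px [333. 229.] lid z 0.0488 teal mid [ 0.4781 -0.2648] rect mid [ 471.5 -266.1] size 82 50 long ang -0.4
side px [264. 283.] lid z 0.0466 teal mid [ 0.4749 -0.275 ] rect mid [ 472.5 -268.5] size 85 53 long ang -1.1
side px [319. 301.] lid z 0.047 teal mid [ 0.5792 -0.4064] rect mid [ 574.4 -404. ] size 90 50 long ang 16.8
side px [292. 318.] lid z 0.0466 teal mid [ 0.4781 -0.4262] rect mid [ 474.6 -420.5] size 85 53 long ang 2.7
pos [0.412  0.0479 0.2506] yang -4.4 tilt z [ 0.008  0.002 -1.   ] | shift units [-8.501  2.866  0.017] turn units z 1.479 | t 15.9667 F [-0.2  0.5 -0.2] w 0.3530984208308655 q7 0.08
   after-turn shift [-0.752  8.939  0.085]
```

View pics/b1_top.png

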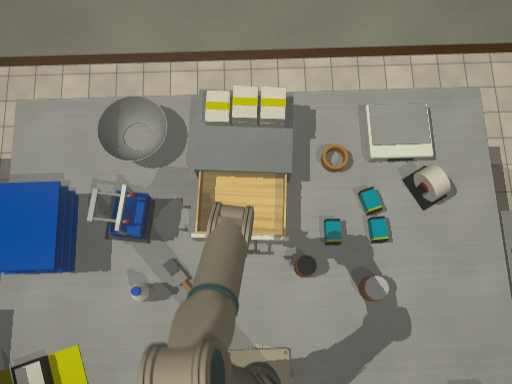

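The drawer is open (pale wooden interior at about (240,205)) and the basket is on the rack. The three boxes haven't moved, so I'll start with the one at (333,230).

>>> apply_moves([
  [-0.5,0.1,0,0,0,0],
  [-0.8,0.2,0,0,0,0],
  [-0.8,0.2,0,0,0,0],
  [-0.8,0.2,0,0,0,0],
  [-0.8,0.25,0,0,0,0],
  [-0.8,0.25,0,0,0,0],
  [-0.8,0.25,0,0,0,0],
  [-0.8,0.25,0,0,0,0],
  [-0.8,0.2,0,0,0,0],
  [-0.75,0.2,0,0,0,0],
], jaw=0.6, newtons=25)

```text
clock: 16.8
tool_pos: [0.4686, -0.2654, 0.2458]
tool_rot: [-0.001, 0.734, 0.679, -0.001]
ft_force: [0.8, 0.3, 0.0]
gripper_width: 0.797
gripper_force: 0.0
```

>>> apply_moves([
  [0,0,0.2,0,0,0.14],
  [0,0,0.2,0,0,0.14],
  [0,0,0.2,0,0,0.14],
  [0,0,0.2,0,0,0.14],
  [0,0,0.2,0,0,0.14],
  [0,0,0.2,0,0,0.14],
  [0,0,0.2,0,0,0.14],
  [0,0,0.2,0,0,0.14],
  [0,0,0.2,0,0,0.14],
  [0,0,0.2,0,0,0.14],
])

```text
clock: 17.63
tool_pos: [0.4685, -0.2634, 0.1656]
tool_rot: [-0.0, 0.981, 0.193, -0.001]
ft_force: [-0.3, -0.3, -0.1]
gripper_width: 0.799
gripper_force: 0.0
```

>>> apply_moves([
  [0,0,0,0,0,0.14],
  [0,0,0,0,0,0.14],
  [0,0,0,0,0,0.14],
  [0,0,0,0,0,0.1],
  [0,0,0,0,0,0],
])

```text
clock: 18.05
tool_pos: [0.4685, -0.2633, 0.1657]
tool_rot: [0.0, 1.0, -0.008, -0.001]
ft_force: [-0.8, 0.0, 0.2]
gripper_width: 0.801
gripper_force: 0.0
```

```bash
python3 -c "
from h import *
go(.472,-.267,.010,-90.7)"
```

```text
pos [ 0.4685 -0.2633  0.1657] yang -91.0 tilt z [-0.003 -0.    -1.   ] | shift units [0.1   0.09  3.893] turn units z -0.006 | t 18.05 F [-0.8  0.   0.2] w 0.8014168427299518 q7 -0.33
   after-turn shift [0.099 0.09  3.893]
```

>>> apply_moves([
  [0.1,0.09,0.4,0,0,0],
  [0,0,0.6,0,0,0],
  [0,0,0.6,0,0,0],
  [0,0,0.6,0,0,0],
  [0,0,0.5,0,0,0],
  [0,0,0.5,0,0,0],
  [0,0,0.4,0,0,0],
  [0,0,0.2,0,0,0],
  [0,0,0.08,0,0,0],
  [0,0,0,0,0,0],
])

```text
clock: 18.88
tool_pos: [0.4729, -0.267, 0.0113]
tool_rot: [-0.0, 1.0, -0.007, -0.0]
ft_force: [-0.4, -0.4, 0.1]
gripper_width: 0.799
gripper_force: 0.0
```

>>> apply_moves([
  [0,0,0,0,0,0],
  [0,0,0,0,0,0],
  [0,0,0,0,0,0],
  [0,0,0,0,0,0],
  [0,0,0,0,0,0],
  [0,0,0,0,0,0],
  [0,0,0,0,0,0],
  [0,0,0,0,0,0],
], jaw=-1, newtons=25)

```text
clock: 19.55
tool_pos: [0.4739, -0.2672, 0.0126]
tool_rot: [0.0, 1.0, -0.007, 0.001]
ft_force: [-0.6, 0.1, 5.7]
gripper_width: 0.557
gripper_force: 27.8
```

```bash
python3 -c "
from h import *
print(st()['gripper_force'])
go(.5384,-.0511,.20,-94.4)"
```

```text
27.783106863498688
pos [ 0.4739 -0.2672  0.0126] yang -90.8 tilt z [ 0.001 -0.001 -1.   ] | shift units [ 1.545 -5.42  -4.687] turn units z 0.08 | t 19.55 F [-0.6  0.1  5.7] w 0.5573624404644427 q7 -0.14
   after-turn shift [ 1.2   -5.507 -4.687]
```

>>> apply_moves([
  [0,0,-0.2,0,0,0],
  [0,0,-0.4,0,0,0],
  [0,0,-0.6,0,0,0],
  [0,0,-0.6,0,0,0],
  [0,0,-0.6,0,0,0],
  [0,0,-0.6,0,0,0],
  [0,0,-0.6,0,0,0],
  [0,0,-0.5,0,0,0],
  [0,0,-0.2,0,0,0],
  [0,0,0,0,0,0.08],
])

```text
clock: 20.38
tool_pos: [0.4742, -0.2673, 0.1858]
tool_rot: [0.001, 0.999, -0.039, 0.002]
ft_force: [0.1, -0.1, -2.3]
gripper_width: 0.558
gripper_force: 26.9
```

>>> apply_moves([
  [0.12,-0.3,0,0,0,0],
  [0.12,-0.5,0,0,0,0],
  [0.12,-0.6,0,0,0,0],
  [0.12,-0.7,0,0,0,0],
  [0.12,-0.7,0,0,0,0],
  [0.12,-0.7,0,0,0,0],
  [0.12,-0.7,0,0,0,0],
  [0.12,-0.6,0,0,0,0],
  [0.12,-0.5,0,0,0,0],
  [0.12,-0.2,0,0,0,0],
])

```text
clock: 21.22
tool_pos: [0.5379, -0.0468, 0.1825]
tool_rot: [-0.001, 0.999, -0.036, -0.001]
ft_force: [-0.5, 0.2, -1.4]
gripper_width: 0.559
gripper_force: 26.8
```

```bash
python3 -c "
from h import *
print(st()['gripper_force'])
go(.5384,-.0511,.0355,-94.4)"
```

```text
26.81192010641098
pos [ 0.5379 -0.0468  0.1825] yang -94.1 tilt z [-0.003  0.003 -1.   ] | shift units [0.029 0.116 3.674] turn units z 0.006 | t 21.2167 F [-0.5  0.2 -1.4] w 0.5585660071456253 q7 -0.82
   after-turn shift [0.03  0.116 3.674]
```

>>> apply_moves([
  [0,0.1,0.4,0,0,0],
  [0,0,0.6,0,0,0],
  [0,0,0.6,0,0,0],
  [0,0,0.6,0,0,0],
  [0,0,0.5,0,0,0],
  [0,0,0.4,0,0,0],
  [0,0,0.3,0,0,0],
  [0,0,0.15,0,0,0],
  [0,0,0.1,0,0,0],
  [0,0,0,0,0,0],
])

```text
clock: 22.05
tool_pos: [0.5496, -0.0575, 0.047]
tool_rot: [0.0, 0.999, -0.038, 0.012]
ft_force: [2.1, 14.3, 65.0]
gripper_width: 0.562
gripper_force: 56.5
```

>>> apply_moves([
  [0,0,0,0,0,0],
  [0,0,0,0,0,0],
  [0,0,0,0,0,0],
  [0,0,0,0,0,0],
  [0,0,0,0,0,0],
], jaw=0.5, newtons=22)

```text
clock: 22.47
tool_pos: [0.547, -0.0488, 0.0445]
tool_rot: [-0.006, 0.999, -0.035, 0.008]
ft_force: [3.0, 24.8, 56.7]
gripper_width: 0.752
gripper_force: 30.7
```

>>> apply_moves([
  [0,0,-0.2,0,0,0],
  [0,0,-0.4,0,0,0],
  [0,0,-0.6,0,0,0],
  [0,0,-0.7,0,0,0],
  [0,0,-0.7,0,0,0],
  [0,0,-0.7,0,0,0],
  [0,0,-0.7,0,0,0],
  [0,0,-0.3,0,0,0],
  [0,0,0,0,0,0],
], jaw=0.5)

```text
clock: 23.22
tool_pos: [0.5394, -0.0567, 0.2123]
tool_rot: [0.0, 0.999, -0.039, 0.003]
ft_force: [0.4, 0.3, 0.0]
gripper_width: 0.752
gripper_force: 0.0
```

```bash
python3 -c "
from box import *
boxes()
go(.474,-.4195,.18,-87.3)"
```

```text
top px [370. 198.] lid z 0.0485 teal mid [ 0.5789 -0.3995] rect mid [ 572.9 -401.1] size 84 51 long ang 15.6
top px [269. 211.] lid z 0.0708 teal mid [ 0.539  -0.0546] rect mid [533.8 -54.7] size 65 46 long ang -2.4
top px [379. 227.] lid z 0.0489 teal mid [ 0.4783 -0.4178] rect mid [ 473.5 -418.6] size 84 51 long ang 3.6
side px [252. 232.] lid z 0.0684 teal mid [ 0.5498 -0.0496] rect mid [545.2 -50.3] size 85 44 long ang -8.7
side px [319. 301.] lid z 0.0468 teal mid [ 0.579  -0.4064] rect mid [ 574.5 -404.1] size 86 50 long ang 18.2
side px [292. 318.] lid z 0.0467 teal mid [ 0.4777 -0.4266] rect mid [ 474.2 -421.3] size 86 52 long ang 3.8
pos [ 0.5375 -0.0552  0.2091] yang -94.4 tilt z [-0.  0. -1.] | shift units [-0.882  9.203  0.726] turn units z -0.158 | t 23.3167 F [-0.6 -0.3 -1.3] w 0.7511971146717773 q7 -0.86
   after-turn shift [-2.016  9.023  0.726]
```

Box 1 lies flat in the drawer, but lowering it brought 65 N. The spread fingers must have caught the drawer's side wall, so the next boxes go nearer the middle. I'll also watch the force on the way down.

>>> apply_moves([
  [0,0,0,0,0,-0.08],
  [0,0,0,0,0,-0.08],
  [-0.15,0.5,0,0,0,0],
  [-0.15,0.7,0,0,0,0],
  [-0.15,0.8,0,0,0,0],
  [-0.2,0.8,0,0,0,0],
  [-0.2,0.8,0,0,0,0],
  [-0.2,0.8,0,0,0,0],
  [-0.2,0.8,0,0,0,0],
  [-0.2,0.8,0,0,0,0],
], jaw=0.6)

```text
clock: 24.15
tool_pos: [0.4902, -0.2985, 0.2075]
tool_rot: [-0.001, 1.0, 0.024, -0.001]
ft_force: [0.6, -0.8, 0.3]
gripper_width: 0.802
gripper_force: 0.0
```

>>> apply_moves([
  [-0.15,0.8,0,0,0,0],
  [-0.15,0.8,0,0,0,0],
  [-0.15,0.7,0,0,0,0],
  [-0.1,0.5,0,0,0,0],
  [0,0.2,0,0,0,0],
  [0,0,0,0,0,0],
])

```text
clock: 24.65
tool_pos: [0.474, -0.4202, 0.2079]
tool_rot: [-0.0, 1.0, 0.023, -0.001]
ft_force: [0.6, -0.0, 0.2]
gripper_width: 0.798
gripper_force: 0.0
```

```bash
python3 -c "
from h import *
go(.474,-.4195,.011,-86.7)"
```

```text
pos [ 0.474  -0.4202  0.2079] yang -87.4 tilt z [-0.002  0.001 -1.   ] | shift units [ 0.012 -0.013  4.924] turn units z -0.015 | t 24.65 F [ 0.6 -0.   0.2] w 0.7984088339005979 q7 -0.25
   after-turn shift [ 0.012 -0.013  4.924]
```

>>> apply_moves([
  [0,0,0.4,0,0,0],
  [0,0,0.7,0,0,0],
  [0,0,0.8,0,0,0],
  [0,0,0.8,0,0,0],
  [0,0,0.7,0,0,0],
  [0,0,0.6,0,0,0],
  [0,0,0.5,0,0,0],
  [0,0,0.3,0,0,0],
  [0,0,0.1,0,0,0],
  [0,0,0,0,0,0],
])

```text
clock: 25.48
tool_pos: [0.4755, -0.417, 0.0126]
tool_rot: [-0.001, 1.0, 0.025, -0.001]
ft_force: [0.5, -0.6, 0.6]
gripper_width: 0.801
gripper_force: 0.0
```

>>> apply_moves([
  [0,0,0,0,0,0],
  [0,0,0,0,0,0],
  [0,0,0,0,0,0],
  [0,0,0,0,0,0],
  [0,0,0,0,0,0],
  [0,0,0,0,0,0],
  [0,0,0,0,0,0],
  [0,0,0,0,0,0],
], jaw=-1, newtons=22)

```text
clock: 26.15
tool_pos: [0.4762, -0.4192, 0.0151]
tool_rot: [0.001, 1.0, 0.024, 0.001]
ft_force: [-0.4, 1.2, 6.8]
gripper_width: 0.559
gripper_force: 24.6
```

>>> apply_moves([
  [0,0,-0.2,0,0,0],
  [0,0,-0.4,0,0,0],
  [0,0,-0.6,0,0,0],
  [0,0,-0.6,0,0,0],
  [0,0,-0.7,0,0,0],
  [0,0,-0.7,0,0,0],
  [0,0,-0.6,0,0,0],
  [0,0,-0.4,0,0,0],
  [0,0,-0.2,0,0,0],
  [0,0,0,0,0,0],
])

```text
clock: 26.98
tool_pos: [0.4759, -0.4195, 0.1924]
tool_rot: [0.001, 1.0, 0.024, 0.001]
ft_force: [0.9, 0.0, -1.6]
gripper_width: 0.559
gripper_force: 23.7
```

```bash
python3 - <<'E'
from h import *
a=np.radians(-4.4);X=np.array([np.cos(a),np.sin(a)]);Y=np.array([-X[1],X[0]])
for p in(-.01,.073): print(np.array([.65,.0305])-.105*X+p*Y)
p=np.array([.65,.0305])-.105*X-.01*Y
go(*p,.19,-94.4)
E
```

```text
[0.54454227 0.02858497]
[0.55090995 0.11134035]
pos [ 0.4759 -0.4195  0.1924] yang -87.2 tilt z [ 0.003 -0.003 -1.   ] | shift units [  2.257 -11.107   0.035] turn units z 0.16 | t 26.9833 F [ 0.9  0.  -1.6] w 0.5588291211091111 q7 -0.24
   after-turn shift [  0.851 -11.302   0.031]
```

>>> apply_moves([
  [0,0,0,0,0,0.08],
  [0,0,0,0,0,0.08],
  [0.08,-0.5,0,0,0,0],
  [0.08,-0.8,0,0,0,0],
  [0.08,-0.8,0,0,0,0],
  [0.08,-0.8,0,0,0,0],
  [0.08,-0.8,0,0,0,0],
  [0.08,-0.8,0,0,0,0],
  [0.08,-0.8,0,0,0,0],
  [0.08,-0.8,0,0,0,0],
])

```text
clock: 27.82
tool_pos: [0.5189, -0.1752, 0.1886]
tool_rot: [-0.0, 0.999, -0.039, -0.001]
ft_force: [0.2, -1.0, -2.0]
gripper_width: 0.556
gripper_force: 23.6
```

>>> apply_moves([
  [0.05,-0.8,0,0,0,0],
  [0.05,-0.8,0,0,0,0],
  [0.05,-0.8,0,0,0,0],
  [0.05,-0.8,0,0,0,0],
  [0,-0.7,0,0,0,0],
  [0,-0.5,0,0,0,0],
  [0,-0.3,0,0,0,0],
  [0,0,0,0,0,0],
])

```text
clock: 28.48
tool_pos: [0.5416, 0.013, 0.1884]
tool_rot: [-0.001, 0.999, -0.036, -0.001]
ft_force: [0.2, 0.1, -1.1]
gripper_width: 0.563
gripper_force: 23.7
```

```bash
python3 -c "
from h import *
go(.5445,.0286,.038,-94.4)"
```

```text
pos [0.5416 0.013  0.1884] yang -94.1 tilt z [-0.003  0.001 -1.   ] | shift units [ 0.053 -0.391  3.76 ] turn units z 0.006 | t 28.4833 F [ 0.2  0.1 -1.1] w 0.5631854310197449 q7 -0.94
   after-turn shift [ 0.052 -0.391  3.76 ]
```

>>> apply_moves([
  [0.05,-0.38,0.2,0,0,0],
  [0,0,0.5,0,0,0],
  [0,0,0.6,0,0,0],
  [0,0,0.6,0,0,0],
  [0,0,0.5,0,0,0],
  [0,0,0.3,0,0,0],
  [0,0,0,0,0,0],
])

```text
clock: 29.07
tool_pos: [0.5436, 0.0238, 0.0791]
tool_rot: [0.0, 0.999, -0.039, -0.002]
ft_force: [-0.1, -0.3, -1.9]
gripper_width: 0.56
gripper_force: 23.6
```

>>> apply_moves([
  [0,0,0.25,0,0,0],
  [0,0,0.25,0,0,0],
  [0,0,0.2,0,0,0],
  [0,0,0,0,0,0],
])

```text
clock: 29.4
tool_pos: [0.5447, 0.0248, 0.0525]
tool_rot: [-0.0, 0.999, -0.038, -0.001]
ft_force: [0.0, -0.5, -1.4]
gripper_width: 0.558
gripper_force: 23.6
```

>>> apply_moves([
  [0,0,0.15,0,0,0],
  [0,0,0.08,0,0,0],
  [0,0,0.05,0,0,0],
  [0,0,0,0,0,0],
])

```text
clock: 29.73
tool_pos: [0.5452, 0.0246, 0.0423]
tool_rot: [-0.0, 0.999, -0.038, -0.0]
ft_force: [-0.5, 0.2, -2.3]
gripper_width: 0.557
gripper_force: 23.7
```

>>> apply_moves([
  [0,0,0.06,0,0,0],
  [0,0,0.04,0,0,0],
  [0,0,0,0,0,0],
])

```text
clock: 29.98
tool_pos: [0.5452, 0.0246, 0.0383]
tool_rot: [-0.0, 0.999, -0.038, -0.0]
ft_force: [-0.3, -1.0, -1.3]
gripper_width: 0.557
gripper_force: 23.7
```

>>> apply_moves([
  [0,0,0,0,0,0],
  [0,0,0,0,0,0],
  [0,0,0,0,0,0],
  [0,0,0,0,0,0],
  [0,0,0,0,0,0],
], jaw=0.4)

```text
clock: 30.4
tool_pos: [0.5454, 0.0245, 0.0386]
tool_rot: [-0.0, 0.999, -0.038, 0.0]
ft_force: [-0.0, -0.8, 0.5]
gripper_width: 0.701
gripper_force: 0.0
```

>>> apply_moves([
  [0,0,-0.2,0,0,0],
  [0,0,-0.4,0,0,0],
  [0,0,-0.6,0,0,0],
  [0,0,-0.7,0,0,0],
  [0,0,-0.7,0,0,0],
  [0,0,-0.7,0,0,0],
  [0,0,-0.7,0,0,0],
  [0,0,-0.3,0,0,0],
  [0,0,0,0,0,0],
])

```text
clock: 31.15
tool_pos: [0.547, 0.024, 0.2136]
tool_rot: [-0.0, 0.999, -0.038, 0.003]
ft_force: [0.8, 0.2, -0.3]
gripper_width: 0.697
gripper_force: 0.0
```

```bash
python3 -c "
from box import *
boxes()
go(.5735,-.403,.2,-72.5)"
```

```text
top px [370. 199.] lid z 0.0476 teal mid [ 0.5783 -0.3983] rect mid [ 573.1 -400.7] size 84 52 long ang 16.7
top px [245. 211.] lid z 0.0714 teal mid [0.5436 0.0235] rect mid [537.8  24.2] size 74 46 long ang -1.5
top px [269. 209.] lid z 0.0711 teal mid [ 0.5463 -0.0564] rect mid [542.4 -55.1] size 82 46 long ang -2.6
side px [246. 227.] lid z 0.0688 teal mid [ 5.475e-01 -5.000e-04] rect mid [544.6  20.4] size 86 55 long ang -3.7
side px [319. 301.] lid z 0.0469 teal mid [ 0.5794 -0.4061] rect mid [ 574.3 -404. ] size 85 50 long ang 17.2
pos [0.545  0.025  0.2103] yang -94.4 tilt z [-0.     0.001 -1.   ] | shift units [ 1.529 10.613  0.249] turn units z -0.486 | t 31.25 F [-0.3 -0.3 -1.1] w 0.7019553179581429 q7 -1.01
   after-turn shift [-2.538 10.418  0.25 ]
```

>>> apply_moves([
  [0,0,0,0,0,-0.12],
  [0,0,0,0,0,-0.12],
  [0,0,0,0,0,-0.12],
  [0,0,0,0,0,-0.12],
  [-0.2,0.6,0,0,0,0],
  [-0.2,0.8,0,0,0,0],
  [-0.2,0.8,0,0,0,0],
  [-0.2,0.8,0,0,0,0],
  [-0.2,0.8,0,0,0,0],
  [-0.2,0.8,0,0,0,0],
], jaw=0.6)

```text
clock: 32.08
tool_pos: [0.5527, -0.1662, 0.2085]
tool_rot: [-0.001, 0.989, 0.15, -0.002]
ft_force: [0.3, 0.1, -0.2]
gripper_width: 0.801
gripper_force: 0.0
```

>>> apply_moves([
  [-0.2,0.8,0,0,0,0],
  [-0.2,0.8,0,0,0,0],
  [-0.2,0.8,0,0,0,0],
  [-0.2,0.8,0,0,0,0],
  [-0.2,0.8,0,0,0,0],
  [-0.15,0.8,0,0,0,0],
  [-0.15,0.6,0,0,0,0],
  [0,0.2,0,0,0,0],
  [0,0,0,0,0,0],
])

```text
clock: 32.83
tool_pos: [0.5687, -0.397, 0.2082]
tool_rot: [-0.001, 0.989, 0.148, -0.001]
ft_force: [-0.7, 0.8, 0.5]
gripper_width: 0.801
gripper_force: 0.0
```

```bash
python3 -c "
from box import *
boxes()
go(.574,-.403,.012,-73)"
```

```text
top px [373. 204.] lid z 0.051 teal mid [ 0.5567 -0.4089] rect mid [ 550.1 -408.3] size 49 36 long ang -70.1
top px [245. 210.] lid z 0.0703 teal mid [0.5483 0.0236] rect mid [543.   24.2] size 85 46 long ang -1.8
side px [246. 227.] lid z 0.0689 teal mid [ 5.471e-01 -3.000e-04] rect mid [543.6  23.5] size 87 56 long ang -1.4
side px [319. 301.] lid z 0.0469 teal mid [ 0.5792 -0.4066] rect mid [ 575.2 -403.9] size 88 50 long ang 17.8
pos [ 0.5702 -0.3932  0.2087] yang -72.8 tilt z [-0.002  0.003 -1.   ] | shift units [0.023 0.281 4.917] turn units z 0.005 | t 32.9333 F [-0.2 -0.2 -0. ] w 0.7998476421104544 q7 -0.21
   after-turn shift [0.024 0.281 4.917]
```

>>> apply_moves([
  [0.02,0.2,0.4,0,0,0],
  [0,0,0.7,0,0,0],
  [0,0,0.8,0,0,0],
  [0,0,0.8,0,0,0],
  [0,0,0.7,0,0,0],
  [0,0,0.6,0,0,0],
  [0,0,0.5,0,0,0],
  [0,0,0.3,0,0,0],
  [0,0,0.1,0,0,0],
  [0,0,0,0,0,0],
])

```text
clock: 33.77
tool_pos: [0.5734, -0.4008, 0.0132]
tool_rot: [-0.001, 0.989, 0.15, -0.001]
ft_force: [-0.1, 0.4, 0.9]
gripper_width: 0.801
gripper_force: 0.0
```

>>> apply_moves([
  [0,0,0,0,0,0],
  [0,0,0,0,0,0],
  [0,0,0,0,0,0],
  [0,0,0,0,0,0],
  [0,0,0,0,0,0],
  [0,0,0,0,0,0],
  [0,0,0,0,0,0],
  [0,0,0,0,0,0],
], jaw=-1, newtons=22)

```text
clock: 34.43
tool_pos: [0.5743, -0.4028, 0.0161]
tool_rot: [0.001, 0.989, 0.15, 0.001]
ft_force: [-0.6, 0.2, 6.2]
gripper_width: 0.562
gripper_force: 25.5
```

>>> apply_moves([
  [0,0,-0.2,0,0,0],
  [0,0,-0.4,0,0,0],
  [0,0,-0.6,0,0,0],
  [0,0,-0.6,0,0,0],
  [0,0,-0.7,0,0,0],
  [0,0,-0.7,0,0,0],
  [0,0,-0.6,0,0,0],
  [0,0,-0.4,0,0,0],
  [0,0,-0.2,0,0,0],
  [0,0,0,0,0,0],
])

```text
clock: 35.27
tool_pos: [0.5741, -0.4031, 0.1934]
tool_rot: [0.001, 0.989, 0.149, 0.001]
ft_force: [0.2, 0.2, -1.1]
gripper_width: 0.563
gripper_force: 24.6
```

```bash
python3 - <<'E'
from h import *
go(.551,.1113,.19,-94.4)
E
```

```text
pos [ 0.5741 -0.4031  0.1934] yang -72.8 tilt z [ 0.003 -0.002 -1.   ] | shift units [  3.249 -12.457   0.052] turn units z 0.48 | t 35.2667 F [ 0.2  0.2 -1.1] w 0.5630499374944529 q7 -0.2
   after-turn shift [ -1.562 -12.779   0.04 ]
```

>>> apply_moves([
  [0,0,0,0,0,0.12],
  [0,0,0,0,0,0.12],
  [0,0,0,0,0,0.12],
  [0,0,0,0,0,0.12],
  [-0.1,-0.5,0,0,0,0],
  [-0.1,-0.8,0,0,0,0],
  [-0.1,-0.8,0,0,0,0],
  [-0.1,-0.8,0,0,0,0],
  [-0.1,-0.8,0,0,0,0],
  [-0.1,-0.8,0,0,0,0],
])

```text
clock: 36.1
tool_pos: [0.5623, -0.2188, 0.1891]
tool_rot: [-0.001, 0.999, -0.039, -0.001]
ft_force: [0.5, 0.8, -1.8]
gripper_width: 0.563
gripper_force: 24.5
```

>>> apply_moves([
  [-0.1,-0.8,0,0,0,0],
  [-0.1,-0.8,0,0,0,0],
  [-0.1,-0.8,0,0,0,0],
  [-0.1,-0.8,0,0,0,0],
  [-0.1,-0.8,0,0,0,0],
  [-0.1,-0.8,0,0,0,0],
  [-0.1,-0.8,0,0,0,0],
  [-0.1,-0.8,0,0,0,0],
  [-0.1,-0.8,0,0,0,0],
  [0,-0.6,0,0,0,0],
])

```text
clock: 36.93
tool_pos: [0.5495, 0.0966, 0.189]
tool_rot: [-0.001, 0.999, -0.037, -0.002]
ft_force: [0.0, -0.5, -2.1]
gripper_width: 0.557
gripper_force: 24.5
```

```bash
python3 -c "
from h import *
go(.551,.1113,.039,-94.4)"
```

```text
pos [0.5495 0.0966 0.189 ] yang -94.3 tilt z [-0.004  0.001 -1.   ] | shift units [ 0.024 -0.365  3.751] turn units z 0.003 | t 36.9333 F [ 0.  -0.5 -2.1] w 0.5567530468677825 q7 -1.11
   after-turn shift [ 0.023 -0.365  3.751]
```

>>> apply_moves([
  [0.02,-0.36,0.2,0,0,0],
  [0,0,0.5,0,0,0],
  [0,0,0.6,0,0,0],
  [0,0,0.6,0,0,0],
  [0,0,0.5,0,0,0],
  [0,0,0.3,0,0,0],
  [0,0,0,0,0,0],
])

```text
clock: 37.52
tool_pos: [0.5512, 0.1064, 0.0794]
tool_rot: [0.001, 0.999, -0.039, -0.003]
ft_force: [0.3, 0.0, -2.1]
gripper_width: 0.557
gripper_force: 24.4
```

>>> apply_moves([
  [0,0,0.25,0,0,0],
  [0,0,0.2,0,0,0],
  [0,0,0.1,0,0,0],
  [0,0,0,0,0,0],
])

```text
clock: 37.85
tool_pos: [0.5531, 0.1073, 0.06]
tool_rot: [-0.0, 0.999, -0.038, -0.0]
ft_force: [0.1, -0.1, -2.0]
gripper_width: 0.558
gripper_force: 24.6
```

>>> apply_moves([
  [0,0,0.2,0,0,0],
  [0,0,0.15,0,0,0],
  [0,0,0.08,0,0,0],
  [0,0,0.06,0,0,0],
  [0,0,0,0,0,0],
])

```text
clock: 38.27
tool_pos: [0.5531, 0.1072, 0.0404]
tool_rot: [0.0, 0.999, -0.038, -0.0]
ft_force: [-1.0, 0.7, -1.8]
gripper_width: 0.562
gripper_force: 24.6
```

>>> apply_moves([
  [0,0,0.02,0,0,0],
  [0,0,0,0,0,0],
  [0,0,0,0,0,0],
  [0,0,0,0,0,0],
  [0,0,0,0,0,0],
  [0,0,0,0,0,0],
], jaw=0.4)

```text
clock: 38.77
tool_pos: [0.5535, 0.1073, 0.0402]
tool_rot: [-0.0, 0.999, -0.038, 0.0]
ft_force: [0.5, -0.3, 0.3]
gripper_width: 0.699
gripper_force: 0.0
```

>>> apply_moves([
  [0,0,-0.2,0,0,0],
  [0,0,-0.4,0,0,0],
  [0,0,-0.6,0,0,0],
  [0,0,-0.7,0,0,0],
  [0,0,-0.7,0,0,0],
  [0,0,-0.7,0,0,0],
  [0,0,-0.7,0,0,0],
  [0,0,-0.3,0,0,0],
  [0,0,0,0,0,0],
])

```text
clock: 39.52
tool_pos: [0.5551, 0.1069, 0.2152]
tool_rot: [-0.001, 0.999, -0.038, 0.003]
ft_force: [0.4, -1.1, 0.2]
gripper_width: 0.7
gripper_force: 0.0
```

```bash
python3 -c "
from box import *
boxes('b2')
go(.4105,.049,.25,-4.4)"
```

```text
top px [220. 208.] lid z 0.072 teal mid [0.5535 0.1034] rect mid [548. 107.] size 75 49 long ang -4.1
top px [245. 210.] lid z 0.0706 teal mid [0.547  0.0236] rect mid [543.   24.3] size 84 46 long ang -1.8
top px [269. 209.] lid z 0.0699 teal mid [ 0.5459 -0.0562] rect mid [543.6 -55.2] size 85 46 long ang -2.5
side px [242. 221.] lid z 0.0684 teal mid [0.5509 0.0265] rect mid [543.9  21.6] size 85 54 long ang -5.3
pos [0.553  0.1076 0.2118] yang -94.4 tilt z [-0.     0.001 -1.   ] | shift units [-3.44   1.734 -0.955] turn units z -2.0 | t 39.6167 F [-0.   0.3  0.1] w 0.7002335506390838 q7 -1.17
   after-turn shift [-1.735 -3.44  -0.952]
```

View pics/b2_side.png

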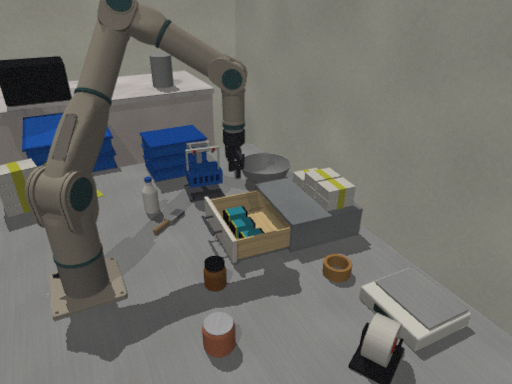

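All three boxes lie flat in the drawer and none is left on the bench. The basket hangs on the rack and the jar, tape, tin, spray and brush haven't moved. Now I'll shut the drawer by its handle.

>>> apply_moves([
  [-0.1,0.1,-0.3,0,0,-0.12],
  [0,0,-0.3,0,0,-0.14],
  [0,0,-0.3,0,0,-0.14],
  [0,0,0,0,0,-0.14],
  [0,0,0,0,0,-0.14],
  [0,0,0,0,0,-0.14],
  [0,0,0,0,0,-0.14],
  [0,0,0,0,0,-0.14],
  [0,0,0,0,0,-0.14],
  [0,0,0,0,0,-0.14],
], jaw=-0.3)

```text
clock: 40.45
tool_pos: [0.5479, 0.1038, 0.2461]
tool_rot: [-0.001, 0.875, 0.485, -0.002]
ft_force: [0.8, -1.2, -0.7]
gripper_width: 0.355
gripper_force: 0.0
```

>>> apply_moves([
  [0,0,0,0,0,-0.14],
  [0,0,0,0,0,-0.14],
  [0,0,0,0,0,-0.14],
  [0,0,0,0,0,-0.14],
  [0,0,0,0,0,-0.06],
  [0,0,0,0,0,0],
])

```text
clock: 40.95
tool_pos: [0.548, 0.1037, 0.2463]
tool_rot: [-0.001, 0.733, 0.68, -0.001]
ft_force: [0.4, 0.3, -0.1]
gripper_width: 0.351
gripper_force: 0.0
```

```bash
python3 - <<'E'
from h import *
a=np.radians(-4.4);X=np.array([np.cos(a),np.sin(a)]);Y=np.array([-X[1],X[0]])
for n in ['top','side']:
    c=cap(n); W=world(c)
    P=(W[...,:2]-[.650,.0305])@np.stack([X,Y],1)
    m=(P[...,0]>-.28)&(P[...,0]<-.227)&(abs(P[...,1])<.1)&(abs(W[...,2]-.077)<.012)
    print(n,m.sum(),np.percentile(P[m],[3,50,97],axis=0).round(4).tolist() if m.any() else'')
go(.4085,.049,.12,-4.4)
E
```

```text
top 110 [[-0.2357, -0.0617], [-0.2317, 0.0001], [-0.2275, 0.0585]]
side 57 [[-0.2347, -0.067], [-0.232, -0.0132], [-0.2277, 0.0501]]
pos [0.5483 0.1036 0.2468] yang -4.5 tilt z [-0.003 -0.    -1.   ] | shift units [-1.633 -3.369  3.179] turn units z -0.002 | t 41.05 F [ 0.5 -1.2  0.8] w 0.35225213687587104 q7 0.06
   after-turn shift [-1.628 -3.371  3.179]
```

>>> apply_moves([
  [-0.15,-0.3,0,0,0,0],
  [-0.3,-0.6,0,0,0,0],
  [-0.35,-0.7,0,0,0,0],
  [-0.35,-0.7,0,0,0,0],
  [-0.3,-0.5,0,0,0,0],
  [-0.18,-0.33,0.3,0,0,0],
  [0,0,0.7,0,0,0],
  [0,0,0.7,0,0,0],
  [0,0,0.5,0,0,0],
  [0,0,0,0,0,0],
])

```text
clock: 41.88
tool_pos: [0.4164, 0.048, 0.1571]
tool_rot: [-0.002, 0.734, 0.679, -0.003]
ft_force: [0.4, -0.0, 1.2]
gripper_width: 0.348
gripper_force: 0.0
```

```bash
python3 - <<'E'
from h import *
go(.418,.048,.066,-4.4)
E
```

```text
pos [0.4164 0.048  0.1571] yang -4.5 tilt z [-0.007 -0.002 -1.   ] | shift units [0.008 0.056 2.277] turn units z -0.002 | t 41.8833 F [ 0.4 -0.   1.2] w 0.3484823336347246 q7 0.26
   after-turn shift [0.008 0.056 2.277]
```

>>> apply_moves([
  [0,0.04,0.5,0,0,0],
  [0,0,0.5,0,0,0],
  [0,0,0.4,0,0,0],
  [0,0,0.3,0,0,0],
  [0,0,0.2,0,0,0],
  [0,0,0,0,0,0],
])

```text
clock: 42.38
tool_pos: [0.4206, 0.048, 0.0835]
tool_rot: [-0.0, 0.734, 0.679, -0.001]
ft_force: [0.3, -0.2, 0.1]
gripper_width: 0.35
gripper_force: 0.0
```

>>> apply_moves([
  [0,0,0.2,0,0,0],
  [0,0,0.13,0,0,0],
  [0,0,0,0,0,0],
])

```text
clock: 42.63
tool_pos: [0.4208, 0.0482, 0.0706]
tool_rot: [-0.0, 0.734, 0.679, -0.0]
ft_force: [-0.8, -0.2, 0.5]
gripper_width: 0.351
gripper_force: 0.0
```

>>> apply_moves([
  [0,0,0.12,0,0,0],
  [0,0,0,0,0,0],
])

```text
clock: 42.8
tool_pos: [0.4208, 0.0481, 0.0658]
tool_rot: [-0.0, 0.734, 0.679, -0.0]
ft_force: [-0.7, -0.7, -1.2]
gripper_width: 0.346
gripper_force: 0.0
```

>>> apply_moves([
  [0,0,0,0,0,0],
  [0,0,0,0,0,0],
  [0,0,0,0,0,0],
  [0,0,0,0,0,0],
  [0,0,0,0,0,0],
  [0,0,0,0,0,0],
], jaw=-1, newtons=40)

```text
clock: 43.3
tool_pos: [0.4209, 0.0481, 0.0663]
tool_rot: [0.0, 0.734, 0.679, 0.0]
ft_force: [0.1, -0.0, 3.7]
gripper_width: 0.109
gripper_force: 39.1
```

>>> apply_moves([
  [0,0.15,0,0,0,0],
  [0,0.3,0,0,0,0],
  [0,0.4,0,0,0,0],
  [0,0.5,0,0,0,0],
  [0,0.55,0,0,0,0],
  [0,0.55,0,0,0,0],
  [0,0.55,0,0,0,0],
  [0,0.5,0,0,0,0],
  [0,0.4,0,0,0,0],
  [0,0.3,0,0,0,0],
])

```text
clock: 44.13
tool_pos: [0.5901, 0.0362, 0.0664]
tool_rot: [-0.0, 0.733, 0.68, 0.001]
ft_force: [-1.5, 2.1, 5.0]
gripper_width: 0.112
gripper_force: 39.5
```

>>> apply_moves([
  [0,0.25,0,0,0,0],
  [0,0.2,0,0,0,0],
  [0,0.1,0,0,0,0],
  [0,0.08,0,0,0,0],
  [0,0,0,0,0,0],
  [0,0,0,0,0,0],
])

```text
clock: 44.63
tool_pos: [0.6142, 0.0345, 0.0664]
tool_rot: [-0.0, 0.733, 0.68, 0.001]
ft_force: [1.7, 3.6, 4.5]
gripper_width: 0.105
gripper_force: 39.5
```

Still no resistance, so I'll push a little more until it meets the stop.

>>> apply_moves([
  [0,0.04,0,0,0,0],
  [0,0.04,0,0,0,0],
  [0,0,0,0,0,0],
  [0,0,0,0,0,0],
])

```text
clock: 44.97
tool_pos: [0.6165, 0.0343, 0.0664]
tool_rot: [-0.001, 0.734, 0.68, 0.001]
ft_force: [0.4, 4.1, 5.1]
gripper_width: 0.105
gripper_force: 39.6
```

>>> apply_moves([
  [0,0.05,0,0,0,0],
  [0,0,0,0,0,0],
  [0,0,0,0,0,0],
])

```text
clock: 45.22
tool_pos: [0.6181, 0.0342, 0.0664]
tool_rot: [-0.001, 0.734, 0.68, 0.0]
ft_force: [-0.7, 4.3, 5.8]
gripper_width: 0.109
gripper_force: 39.7
```

>>> apply_moves([
  [0,0.06,0,0,0,0],
  [0,0,0,0,0,0],
  [0,0,0,0,0,0],
])

```text
clock: 45.47
tool_pos: [0.6182, 0.0342, 0.0663]
tool_rot: [-0.003, 0.734, 0.68, -0.001]
ft_force: [-6.0, 4.2, 11.2]
gripper_width: 0.105
gripper_force: 40.2
```

>>> apply_moves([
  [0,0.06,0,0,0,0],
  [0,0,0,0,0,0],
  [0,0,0,0,0,0],
])

```text
clock: 45.72
tool_pos: [0.6182, 0.0342, 0.0662]
tool_rot: [-0.005, 0.734, 0.68, -0.003]
ft_force: [-10.6, 5.0, 16.0]
gripper_width: 0.11
gripper_force: 40.7
```

>>> apply_moves([
  [0,-0.09,0,0,0,0],
  [0,0,0,0,0,0],
  [0,0,0,0,0,0],
  [0,0,0,0,0,0],
  [0,0,0,0,0,0],
], jaw=-0.35)

```text
clock: 46.13
tool_pos: [0.62, 0.0321, 0.0658]
tool_rot: [0.0, 0.734, 0.679, -0.0]
ft_force: [0.6, -0.2, -0.5]
gripper_width: 0.325
gripper_force: 0.0
```

>>> apply_moves([
  [0,0,-0.2,0,0,0],
  [0,0,-0.4,0,0,0],
  [0,0,-0.6,0,0,0],
  [0,0,-0.8,0,0,0],
  [0,0,-0.8,0,0,0],
  [0,0,-0.8,0,0,0],
  [0,-0.8,-0.6,0,0,0],
  [0,-0.8,-0.3,0,0,0],
  [0,-0.6,0,0,0,0],
  [0,0,0,0,0,0],
])

```text
clock: 46.97
tool_pos: [0.5275, 0.0397, 0.2474]
tool_rot: [-0.002, 0.734, 0.679, -0.0]
ft_force: [-0.6, -0.2, -0.2]
gripper_width: 0.326
gripper_force: 0.0
```

```bash
python3 - <<'E'
from h import *
a=np.radians(-4.4);X=np.array([np.cos(a),np.sin(a)]);Y=np.array([-X[1],X[0]])
for n in ['top','side']:
    c=cap(n,'f_%s.png'%n); W=world(c)
    P=(W[...,:2]-[.650,.0305])@np.stack([X,Y],1)
    m=(P[...,0]>-.06)&(P[...,0]<-.02)&(abs(P[...,1])<.1)&(abs(W[...,2]-.077)<.012)
    print(n,m.sum(),np.percentile(P[m],[3,50,97],axis=0).round(4).tolist() if m.any() else'')
    f=(abs(P[...,0])<.03)&(abs(P[...,1])<.2)&(W[...,2]>.08)&(W[...,2]<.12); q=P[f]
    print([np.percentile(q[abs(q[:,1]-y0)<.02,0],[10]).round(4) for y0 in(-.12,0,.12) if (abs(q[:,1]-y0)<.02).any()])
E
```

```text
top 40 [[-0.0385, -0.0637], [-0.0321, -0.0506], [-0.0214, -0.0345]]
[array([0.0029]), array([0.0027])]
side 74 [[-0.0373, -0.0693], [-0.0334, -0.0088], [-0.0248, 0.0539]]
[array([0.0039]), array([0.003]), array([0.0024])]
```

View pics/f_side.png

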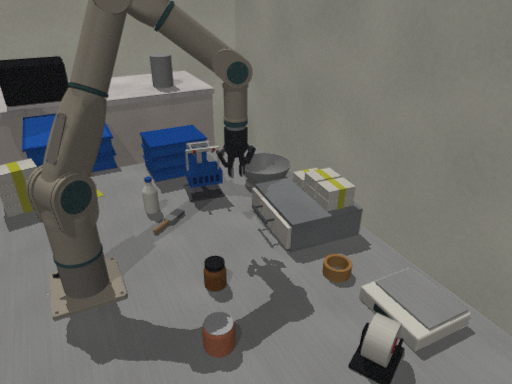

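The drawer is shut tight, about 2 mm further in than at the start. The basket hangs on the rack, the bench is clear and the robot is touching nothing.

```bash
python3 -c "
from h import *
print(ticket.finish_job())"
```

```text
the job is handed in; nothing more can be done
None
```

The job is handed in, verdict not shown: the basket hangs on both prongs, all three gift boxes found lay flat, lid up in the drawer before I pushed it fully shut, and the other things weren't moved; but lowering the first box drew about 65 N at the wrist (57 N at a finger pad), probably the fingers catching the drawer wall, so the 40 N body-contact and 80 N box-squeeze limits may have been broken.

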